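Open a fresh sauce jar in the condiment rack

ROBOT

A 7-joint arm with a two-finger parallel gripper is mounted at the origin on the work surface. World frame = base frame: x ahead of the robot, y to its left, z up, the work surface at z = 0. Lengths are in mm, angles in rad, forces in N, time in s.
With the tool pointing down it reaches from about 350 to 900 mm from the base axis. Payload 19.9 kg.
Tool frame: the origin (TCP) lies at the very end of the fingers, on their centre line; the grasp point (between the pads) lies 19 mm behind it; x points along the fingers, z is the direction in which the jaws open and shut, and the axes are right-handed (so a half turn about x gives the same grasp; the last joint's range is limited). The gripper opens to 85 mm and grips with 20 to 120 N. Pads are 22 mm wide; open, the fingers measure 114 mm over their backs; the gripper's body (76 mm by 85 mm) begins 54 mm behind the grasp point. The pads swing forward as they close: fully open they stand 13 mm farther back than shut.
Start: joints at [1.111, 0.417, -0.01, 1.614, 0.005, 1.111, -0.053], TCP at [253.587, -571.222, 231.26] pointing down, gripper open.
Joint ranges: [-2.81, 2.81], [-0.39, 2.02], [-1.27, 1.25], [0.06, 2.57], [-1.19, 4.33], [0.19, 2], [-2.82, 2.82]. Speed limits (rad/s): [1.89, 1.89, 2.39, 2.39, 3.01, 3.01, 3.01].

INTERFACE

Orientations are given as a rotation vector (axis times angle).
In Python, from workcell import monitor, cams, ctrl gives the robot as it stands.
- The arm moves only by the shell command python3 -m handwheel 'ROWS' [FORCE]. ROWS is JSON, a list of rows, each a list of 7 numbers: the shift along the tool's x, y, z in m, then the turn, a rotation vector about the tool's x, y, z in rad, then the closure, from -1 (fully open) to 1 (shut), so that 0 is half open. In form: [[x, y, z, ax, ay, az, fingers], ...]. A call has 1 to 12 rows; each row shifts and turns the commanded pose from where the row before left it, along the tool's axes as they then stand; what a row does not reach is not made up. A row lasts 1/12 s, in which the tool goes at most 41.7 mm and 7.16 degrees, less where a joint would pass 70% of its speed; a pose out of reach is approached as far as the arm can. A call is refused whole if a number of a shift passes 0.0417 or a number of a turn 0.125, either way. A call with a gripper value outside its range is refused whole. The fingers move at their own pace and stop on an object; FORCE is the grip in N (left out, the last holds). Time passes only in rows, so rows that do not move let the fingers close. It gives the time, the measured TCP pose, the force and the opening at its end, in the units of the state.
- monitor.read_state(): the state, without advancing time (a new reading comes with each control period).
- cams.read_camera(name): name is "side" or "top"; returns the picture (384x512x3 uint8, red, green, blue); there is no depth.
- cams.camera_params(name): a dict with "intrinsics" (3x3 intrinsics, pixels), "dist" ([k1, k2, p1, p2, k3] as OpenCV has them; the pictures are not rectified), "xyz" and "attitude" of the camera in the world. Camera axes: x right, y down, z forward; pixel columns grow to the right and rows downward; lengths in mm; the calibration is good to about 2 mm. A picture is of the moment at which its call begins. camera_params takes no time and is no camera call.
- ctrl.job_done(): hands the job in, once; it reports no verdict.
Trained networks look in the newest picture that a camera, given by its name, has taken for a name from the list of things; names that differ only in an ending like _2 or _b are one class to them, and where a whole thing is asked for, a point or a joint stands for the part that bears it (a point fixed in the world has none). Each returns a list of dicts, best first, with "confidence" (0 to 1); they miss things now and then, are a little off and sometimes report something else, mostly with a low value. They report only what shows in the picture. A call takes as long as a camera call. They do not tell look-alikes from the thing itself.
- cams.cut_out(label, camera): "pixels" (384x512 bool, what is visible of it) and "centre" ([column, row] in pixels, amid what is visible of it).
The state is a dict: "time": time; "joints": joint angles; "dq": joint speeds; "tau": joint torques, N m; "position": TCP position; "tcp_rot": TCP orientation; "ft_force": force on the tool from outside, world axes, zero at the start; "wrist_torque": the same for the moment, N m; "grip_width": finger opening in mm.
Only numpy, scipy, OpenCV 4.12 (cv2) and the standard library are available. Lean on these libraries where they do the work, as an engineer would, in place of code of your own. Each camera call takes 0.05 s, during which the arm holds its last target.

TASK

Take the amber jar with the red lid and stand it upright, fully home, in the empty square well of the steel condiment rack, with its lid still on, so that the rack keeps the jar from turning. There, unscrew the tight quarter-turn lid anticlockwise, stop turning when its threads let go, and lift it straight up while the jar stays down in its well. Leave everything else alone, and finish while still holding the lid level in the gripper, about 2 cm above the open mouth, touching nothing but the gripper.

Things in the scene. Friction and masses are not known exactly. Their poses are not given: they have to be found in the camera images.
- jar: square amber glass jar, pale label, 0.4-0.75 kg: body 66 x 66 mm, 80 mm high (lowest 4 mm 59 mm square), then a round neck 42 mm wide, rim 104 mm above the underside. Starts upright on the counter, closed by the red lid. The counter does not keep it from turning with its lid; the well does, with 5 deg of play, any side facing any way. Origin: centre of underside; z up, x and y square to its sides.
- lid: red ribbed plastic lid of the jar, round, 58 mm wide, 24 mm high, 35 g, strong enough to carry the jar by; small white bar on top towards its x axis. Origin: centre of its open underside, 86 mm above the jar's underside while screwed on (skirt 86 to 110 mm above it); z up. While tight, its x axis lies 2 to 12 deg anticlockwise of the jar's.
- lid_top (a point): centre of the lid's top, 24 mm above its origin. Seen from above the lid opens anticlockwise: it is free 50 to 64 deg from its start, having risen 1.5 mm, and pops up about 1 mm more; then it lifts straight off. At 82 to 96 deg it would meet the next threads' stops. Do not spin it on: at the end its x axis is to be 45 to 135 deg from the jar's.
- jar_mouth (a point): centre of the jar's rim, 104 mm above the jar's underside; axes as the jar's. Three inclined threads on the neck hold three lugs inside the lid, and a sprung seal ring on the rim presses the lid up with about 20 N, so that the lid is tight (about 0.5 N m to turn) until the lugs are free.
- well (a point): centre of the floor, 3 mm above the counter, of the empty square well at one end of the steel condiment rack. The well is 72 x 72 mm inside, its 3 mm walls reach 50 mm above the counter; x and y are square to its walls, z up.
- rack_middle (a point): middle of the condiment rack, 50 mm above the counter, 75 mm from the well along the well's +y. The rack, 78 x 228 mm, is screwed down and does not move. Its middle bay holds white sauce dishes, the far bay napkins, all less than 53 mm above the counter.
- green_jar: bystander: the same kind of jar with a green lid, 66 mm square, 110 mm high overall, on the counter. Origin: centre of its underside.
- bottle: bystander: green sauce bottle, 64 mm diameter, 210 mm high. Origin: centre of its underside.
- cup: bystander: white cup, 76 mm diameter at the rim, 85 mm high. Origin: centre of its underside.
- spatula: bystander: spatula with a wooden handle, 280 mm long, 65 mm wide blade, lying flat on the counter between the robot and the rack, 20 mm high. Origin: middle of its length, underside.
Mind the look-alikes: they are no part of the job. There is more than one size of the lid; the job needs the smallest.

How it is judged:
By the outcome, as a careful person would: the job done as asked, in the order asked, and still so for the second after the job is handed in, while the arm keeps its last pose, push and grip.
It also fails if it takes over 42 s, if anything falls off the work surface, if the arm or the gripper's body presses on something with over 40 N, if the wrist force passes 120 N, or if a joint passes its speed limit or range.

## Working session

There is one attempt and no reset: what is moved stays moved. The work goes in short steps, Python scripts to look and compute and a shell command to move; the robot and the scene stay as the last step left them, time stands still between calls to the robot, and variables do not carry over. Pictures are saved under pics/ and viewed, and the job is handed in when it is done.

```bash
ls; mkdir -p pics
python3 - <<'E'
from workcell import monitor,cams
import cv2
s=monitor.read_state(); print(s)
for n in ("top","side"):
    im=cams.read_camera(n); cv2.imwrite(f"pics/{n}0.png",im[...,::-1]); print(n,cams.camera_params(n))
E
```

```text
pics
{'time': 0.0, 'joints': array([ 1.1115025 ,  0.4179582 , -0.01032072,  1.61419861,  0.00469035,
        1.11070252, -0.05300072]), 'dq': array([-9.22734784e-04, -1.94481398e-03, -5.49942193e-05,  1.12953019e-04,
       -1.60611706e-04,  1.11111925e-03,  1.24422219e-03]), 'tau': array([ 3.33830467e-04, -8.64444923e+01,  6.78630061e-01, -4.34894156e+01,
        1.90003740e-02,  7.37708324e-03, -9.59000567e-05]), 'position': array([ 253.4456097 , -570.91022938,  230.65976262]), 'tcp_rot': array([ 0.89681301,  1.37947712, -0.89580719]), 'ft_force': array([-0.41909253, -0.28762793,  0.36758776]), 'wrist_torque': array([0.0448942 , 0.04836394, 0.02100051]), 'grip_width': 85.2984583427299}
top {'intrinsics': array([[372.91108664,   0.        , 255.45474569],
       [  0.        , 372.91108664, 190.5968118 ],
       [  0.        ,   0.        ,   1.        ]]), 'dist': array([-0.04161933,  0.        ,  0.        ,  0.        ,  0.        ]), 'xyz': array([ 323.40696027,  -67.72064191, 1057.17461098]), 'attitude': array([-2.12848536,  2.09063526, -0.22008874])}
side {'intrinsics': array([[466.49078986,   0.        , 254.81801737],
       [  0.        , 466.49078986, 192.48458292],
       [  0.        ,   0.        ,   1.        ]]), 'dist': array([-0.07435402,  0.        ,  0.        ,  0.        ,  0.        ]), 'xyz': array([ 454.04296587, 1039.26089043,  834.83226247]), 'attitude': array([-0.10414855,  2.74937491, -1.45471939])}
```

View pics/top0.png

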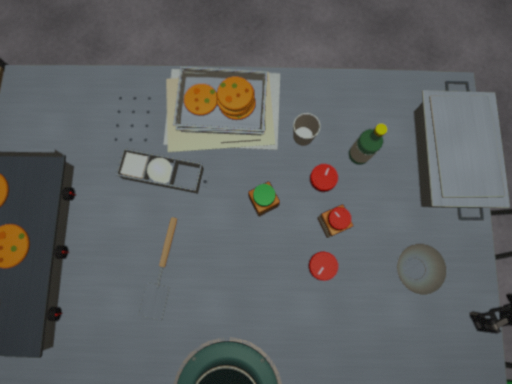

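View pics/side0.png

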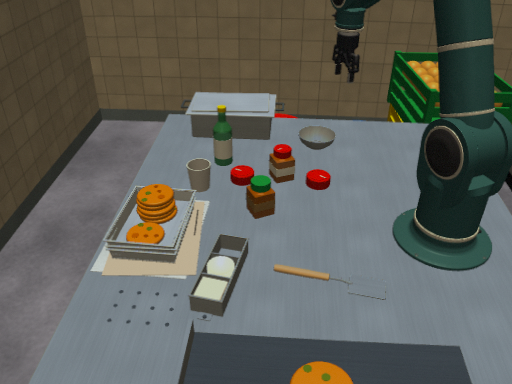

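The top view shows the red-lidded amber jar at (340,218), with loose red lids as decoys at (324,178) and (323,266). The green jar is at (264,195). The rack runs from (120,165) to (202,180), with its empty well at the right end near (187,177). Next I'll measure positions.

```bash
cat > h.py <<'E'
import numpy as np,cv2
from scipy.spatial.transform import Rotation as R
from workcell import monitor,cams,ctrl
P={n:cams.camera_params(n) for n in("top","side")}
def ray(n,px):
    p=P[n];u=cv2.undistortPoints(np.array([[px]],float),p["intrinsics"],p["dist"])[0,0]
    return p["xyz"],R.from_rotvec(p["attitude"]).apply([u[0],u[1],1])
def atz(n,px,z):
    o,d=ray(n,px);return (o+d*(z-o[2])/d[2])[:2]
def proj(n,X):
    p=P[n];r=R.from_rotvec(p["attitude"]).inv();t=-r.apply(p["xyz"])
    return cv2.projectPoints(np.array(X,float).reshape(-1,1,3),r.as_rotvec(),t,p["intrinsics"],p["dist"])[0][:,0]
def tri(a,b):
    (o1,d1),(o2,d2)=ray("top",a),ray("side",b)
    A=np.stack([d1,-d2],1);s=np.linalg.lstsq(A,o2-o1,rcond=None)[0]
    x,y=o1+s[0]*d1,o2+s[1]*d2;return (x+y)/2,np.linalg.norm(x-y)
E
python3 - <<'E'
from h import *
for n in("top","side"):
    im=cams.read_camera(n)
    for l in("lid","jar","rack_middle","well","green_jar"):
        for d in cams.cut_out(l,n)[:4]:
            m=d["pixels"];ys,xs=np.nonzero(m)
            print(n,l,round(d["confidence"],2),np.round(d["centre"],1),m.sum(),xs.min(),xs.max(),ys.min(),ys.max(), [np.round(atz(n,d["centre"],z)) for z in(50,113)])
t=cams.read_camera("top")
cv2.imwrite("pics/rack_t.png",cv2.resize(t[140:205,105:225],None,fx=6.5,fy=6.5,interpolation=cv2.INTER_CUBIC)[...,::-1])
cv2.imwrite("pics/jar_t.png",cv2.resize(t[190:250,305:375],None,fx=8,fy=8,interpolation=cv2.INTER_CUBIC)[...,::-1])
s=cams.read_camera("side")
cv2.imwrite("pics/rack_s.png",cv2.resize(s[225:325,180:260],None,fx=6,fy=6,interpolation=cv2.INTER_CUBIC)[...,::-1])
cv2.imwrite("pics/jar_s.png",cv2.resize(s[130:200,250:320],None,fx=8,fy=8,interpolation=cv2.INTER_CUBIC)[...,::-1])
E
```

```text
top lid 0.83 [325.1 263. ] 685 309 338 252 279 [array([ 345., -252.]), array([ 343., -241.])]
top lid 0.76 [324.1 175.7] 680 309 338 163 191 [array([ 584., -254.]), array([ 568., -243.])]
top lid 0.58 [339.3 214.7] 424 328 350 207 229 [array([ 475., -294.]), array([ 466., -279.])]
top jar 0.91 [328.6 227.5] 397 317 353 204 237 [array([ 439., -264.]), array([ 432., -251.])]
top rack_middle 0.71 [160.6 172.8] 2604 117 207 148 192 [array([584., 203.]), array([568., 186.])]
top well 0.88 [160.  170.4] 2640 116 208 148 193 [array([591., 205.]), array([574., 188.])]
top green_jar 0.77 [262.2 199.4] 692 248 279 182 215 [array([514., -83.]), array([502., -82.])]
top green_jar 0.26 [340.  217.2] 411 328 350 207 229 [array([ 468., -295.]), array([ 459., -281.])]
side lid 0.66 [316.5 179.8] 447 305 330 169 189 [array([ 347., -197.]), array([356., -97.])]
side lid 0.66 [239.  173.3] 397 230 253 165 185 [array([ 592., -215.]), array([ 581., -114.])]
side lid 0.56 [283.5 151.7] 219 273 290 144 158 [array([ 454., -367.]), array([ 454., -254.])]
side lid 0.33 [217.  276.3] 3187 189 249 233 320 [array([597., 248.]), array([586., 312.])]
side jar 0.82 [281.2 168.3] 602 268 294 153 182 [array([ 459., -257.]), array([ 458., -153.])]
side rack_middle 0.85 [221.8 277. ] 3100 189 248 233 320 [array([586., 250.]), array([575., 313.])]
side well 0.89 [219.4 275.6] 2984 190 246 234 319 [array([592., 245.]), array([581., 309.])]
side well 0.32 [222.8 139.6] 941 213 232 105 166 [array([ 673., -438.]), array([ 655., -320.])]
side green_jar 0.76 [258.9 197.4] 1035 246 274 175 218 [array([520., -86.]), array([515.,   4.])]
```

View pics/rack_t.png

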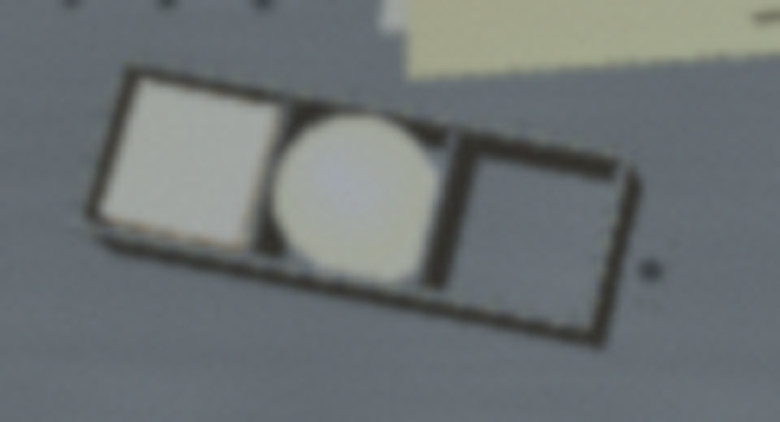

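View pics/jar_t.png

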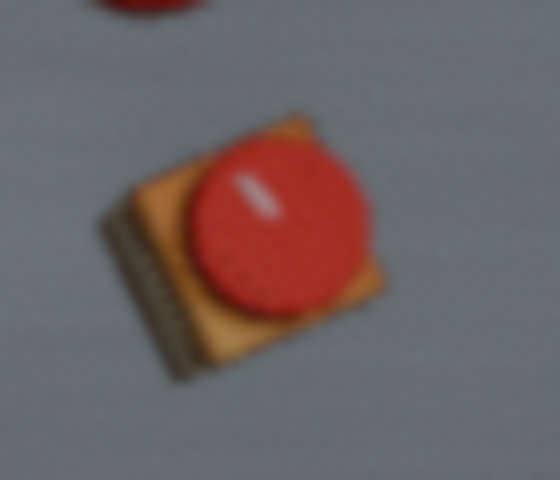

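View pics/rack_s.png

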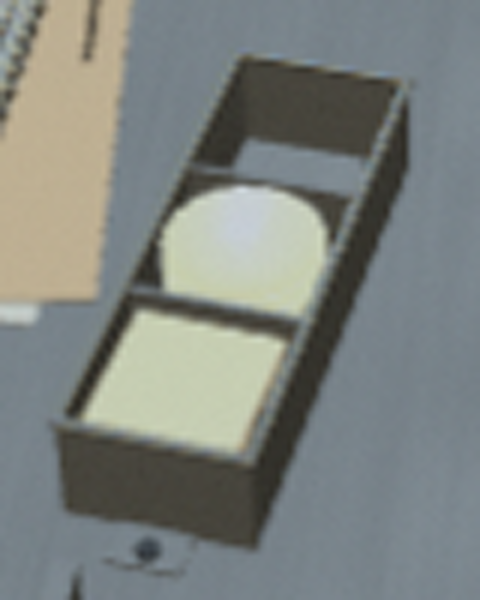

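View pics/jar_s.png

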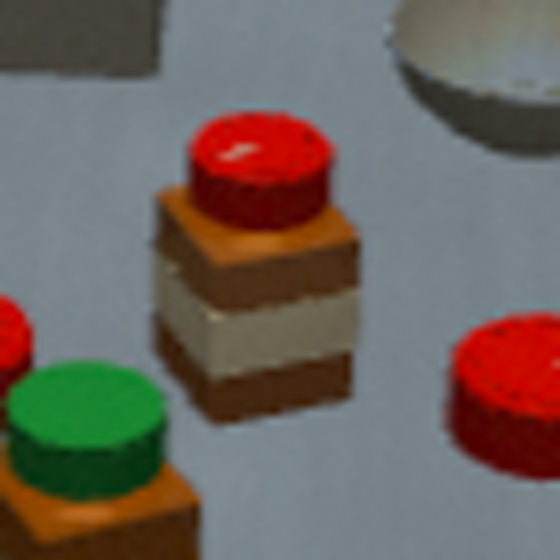

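```bash
cat > fit.py <<'E'
from h import *
from scipy.optimize import least_squares
def up(c,f,o): return (np.array(c,float)+.5)/f-.5+np.array(o)
def box(p,hx,hy,z):
    x,y,a=p;c,s=np.cos(a),np.sin(a)
    return np.array([[x+c*u-s*v,y+s*u+c*v,z] for u,v in((hx,hy),(hx,-hy),(-hx,-hy),(-hx,hy))])
def draw(n,im,polys,o,sz,f,name):
    im=np.ascontiguousarray(cv2.resize(im[o[1]:o[1]+sz[1],o[0]:o[0]+sz[0]],None,fx=f,fy=f,interpolation=cv2.INTER_CUBIC)[...,::-1])
    for k,p in enumerate(polys):
        q=(proj(n,p)-np.array(o)+.5)*f-.5
        cv2.polylines(im,[np.round(q).astype(int)],True,[(0,255,255),(255,255,0),(255,0,255),(0,255,0)][k%4],1)
    cv2.imwrite(name,im)
E
cat > m1.py <<'E'
from fit import *
def fit(obs,p0):
    # obs: list (cam, px, hx,hy,z, idx)
    f=lambda p:np.concatenate([proj(c,box(p,hx,hy,z)[i])[0]-px for c,px,hx,hy,z,i in obs])
    r=least_squares(f,p0);return r.x,np.round(r.fun.reshape(-1,2),1)
S=lambda c:up(c,6,(180,225));
# idx: 0(+x,+y) 1(+x,-y) 2(-x,-y) 3(-x,+y); rack y points to side camera
obs=[("side",S(c),39,114,50,i) for c,i in(((243,57),1),((408,80),2),((258,460),3),((55,428),0))]
rk,res=fit(obs,[590,200,0]);print("rack side",rk,np.degrees(rk[2]),res.tolist())
J=lambda c:up(c,8,(305,190));K=lambda c:up(c,8,(250,130))
for nm,o in(("top",[("top",J(c),33,33,80,i) for c,i in(((135,190),0),((300,115),1),((387,290),2),((212,368),3))]),):
    jt,res=fit(o,[460,-280,-.3]);print("jar",nm,jt,np.degrees(jt[2]),res.tolist())
o=[("side",K(c),33,33,z,i) for c,z,i in(((158,195),80,0),((358,240),80,2),((215,262),80,3),((218,422),2,3),((352,400),2,2),((155,345),2,0))]
for a0 in(.3,-1):
  js,res=fit(o,[460,-280,a0]);print("jar side",js,np.degrees(js[2]),res.tolist())
t=cams.read_camera("top");s=cams.read_camera("side")
def rp(p):
    return [box(p,39,114,50),box(p,39,114,0)]
draw("top",t,rp(rk),(105,140),(120,65),6.5,"pics/rt1.png")
draw("side",s,rp(rk),(180,225),(80,100),6,"pics/rs1.png")
E
python3 m1.py
```

```text
rack side [ 5.93859369e+02  2.08354232e+02 -1.69381302e-01] -9.704833736620317 [[-0.6, -0.5], [0.4, 0.3], [-0.3, 0.6], [0.6, -0.5]]
jar top [ 4.57387766e+02 -2.80111239e+02  4.24250232e-01] 24.307747741821228 [[-1.1, -0.2], [0.6, -0.5], [0.6, 0.2], [-0.0, 0.5]]
jar side [ 457.59949449 -284.80331002   -1.15902207] -66.40707286759726 [[-0.3, -1.1], [1.2, -0.4], [-0.0, 0.2], [-1.1, 0.8], [0.7, -0.0], [-0.4, 0.3]]
jar side [ 457.59949503 -284.8033102    -1.15902203] -66.4070707011991 [[-0.3, -1.1], [1.2, -0.4], [-0.0, 0.2], [-1.1, 0.8], [0.7, -0.0], [-0.4, 0.3]]
```

View pics/rt1.png

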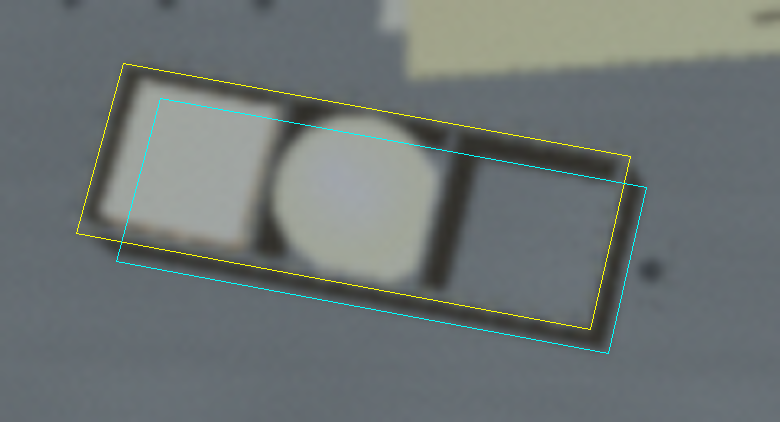

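View pics/rs1.png

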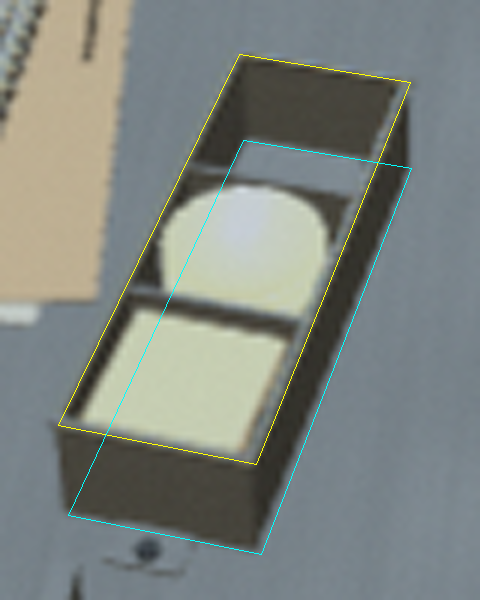

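```bash
cat >> h.py <<'E'
def go(t,jaw=None):
    """tool-frame shift (mm) to world target t at present orientation, tilt fix & yaw to bring tool z to world angle jaw (deg, mod 180)"""
    s=monitor.read_state();r=R.from_rotvec(s["tcp_rot"]);M=r.as_matrix()
    print("t",round(s["time"],2),"pos",np.round(s["position"],1),"F",np.round(s["ft_force"],1),"T",np.round(s["wrist_torque"],2),"w",round(s["grip_width"],1))
    print("toolx",np.round(M[:,0],4),"jaw",round(np.degrees(np.arctan2(M[1,2],M[0,2])),2),"j",np.round(s["joints"],2))
    if t is not None:print("shift tool mm",np.round(r.inv().apply(np.array(t)-s["position"]),1))
    j=np.degrees(np.arctan2(M[1,2],M[0,2])) if jaw is None else jaw
    if t is not None or jaw is not None:
        a=np.radians(j);z=np.array([np.cos(a),np.sin(a),0]);x=np.array([0,0,-1.]);D=np.stack([x,np.cross(z,x),z],1)
        print("rotvec tool",np.round((r.inv()*R.from_matrix(D)).as_rotvec(),4))
E
python3 -c "
from h import *
go([457.5,-281.5,180])"
```

```text
t 0.9 pos [ 253.6 -571.2  231.3] F [ 0.  -0.9  0.3] T [ 0.01 -0.03  0.04] w 85.3
toolx [-1.e-04  0.e+00 -1.e+00] jaw -66.06 j [ 1.11  0.42 -0.01  1.61  0.    1.11 -0.05]
shift tool mm [  51.3  303.9 -182.1]
rotvec tool [ 0.     -0.0001  0.    ]
```

```bash
python3 -m handwheel '[[0.0057,0.0338,-0.0202,0,0,0,-1],[0.0057,0.0338,-0.0202,0,0,0,-1],[0.0057,0.0338,-0.0202,0,0,0,-1],[0.0057,0.0338,-0.0202,0,0,0,-1],[0.0057,0.0338,-0.0202,0,0,0,-1],[0.0057,0.0338,-0.0202,0,0,0,-1],[0.0057,0.0338,-0.0202,0,0,0,-1],[0.0057,0.0338,-0.0202,0,0,0,-1],[0.0057,0.0338,-0.0202,0,0,0,-1],[0,0,0,0,0,0,-1],[0,0,0,0,0,0,-1]]' 120
python3 - <<'E'
from h import *
go([457.5,-281.5,115])
t=cams.read_camera("top");s=cams.read_camera("side")
cv2.imwrite("pics/a_t.png",cv2.resize(t[150:290,250:430],None,fx=4,fy=4,interpolation=cv2.INTER_CUBIC)[...,::-1])
cv2.imwrite("pics/a_s.png",cv2.resize(s[70:210,200:370],None,fx=4,fy=4,interpolation=cv2.INTER_CUBIC)[...,::-1])
E
```

```text
time: 1.82
position: [459.0, -279.5, 179.8]
tcp_rot: [0.894, 1.38, -0.893]
ft_force: [-1.2, -0.7, 0.3]
grip_width: 85.8
t 1.82 pos [ 459.  -279.5  179.8] F [-1.2 -0.7  0.3] T [-0.03 -0.02 -0.04] w 85.8
toolx [-1.e-04  7.e-04 -1.e+00] jaw -65.83 j [ 0.63  0.33 -0.17  1.88  0.06  0.94 -0.72]
shift tool mm [64.8 -2.2  1.2]
rotvec tool [-0.     -0.0006 -0.0002]
```

View pics/a_t.png

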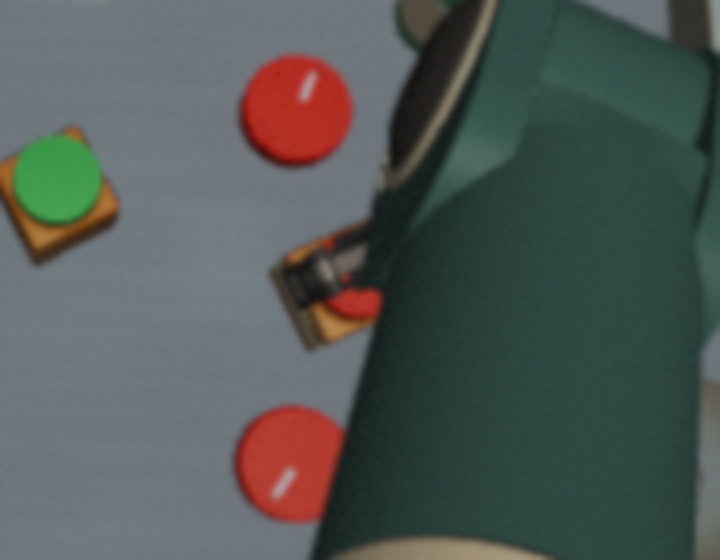

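View pics/a_s.png

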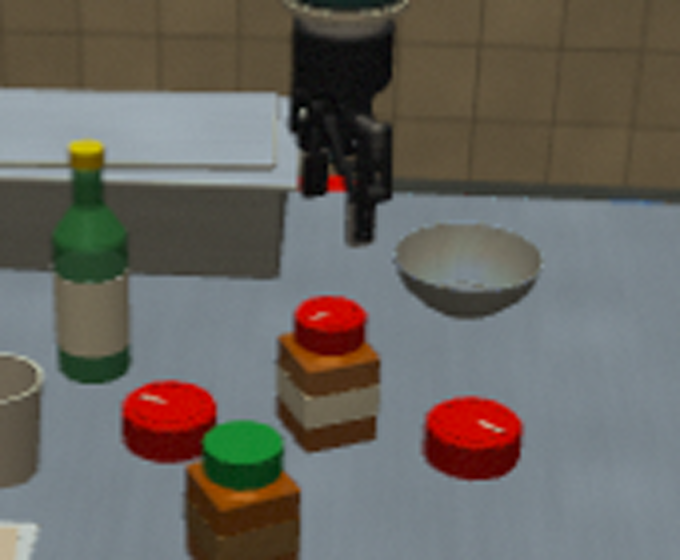

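```bash
python3 - <<'E'
from fit import *
print(atz("top",up((281,227),8,(305,190)),110), atz("side",up((261,154),8,(250,130)),110))
E
python3 -m handwheel '[[0.02,-0.0022,0.0012,0,0,0,-1],[0.03,0,0,0,0,0,-1],[0.02,0,0,0,0,0,-1],[0.010,0,0,0,0,0,-1],[0.008,0,0,0,0,0,-1],[0.004,0,0,0,0,0,-1],[0.002,0,0,0,0,0,-1],[0,0,0,0,0,0,-1]]'
python3 -c "
from h import *
go([457.5,-281.5,82])"
```

```text
[ 457.59407071 -280.90413716] [ 458.34507553 -278.33875386]
time: 2.58
position: [456.5, -284.0, 86.4]
tcp_rot: [0.896, 1.378, -0.896]
ft_force: [-1.1, 0.2, 0.9]
grip_width: 85.6
t 2.58 pos [ 456.5 -284.    86.4] F [-1.1  0.2  0.9] T [ 0.01 -0.01 -0.  ] w 85.6
toolx [ 5.e-04 -4.e-04 -1.e+00] jaw -66.08 j [ 0.62  0.46 -0.15  1.94  0.1   0.75 -0.74]
shift tool mm [ 4.4  1.9 -1.9]
rotvec tool [ 0.      0.0005 -0.0003]
```

```bash
python3 -m handwheel '[[0.003,0.0015,-0.0025,0,0,0,-1],[0.0015,0,0,0,0,0,-1],[0,0,0,0,0,0,-1]]'
python3 - <<'E'
from h import *
go([457.5,-281,82])
s=cams.read_camera("side")
cv2.imwrite("pics/b_s.png",cv2.resize(s[100:200,230:330],None,fx=6,fy=6,interpolation=cv2.INTER_CUBIC)[...,::-1])
E
```

```text
time: 2.83
position: [456.8, -280.5, 81.6]
tcp_rot: [0.896, 1.378, -0.896]
ft_force: [0.2, -0.3, -0.3]
grip_width: 85.1
t 2.83 pos [ 456.8 -280.5   81.6] F [ 0.2 -0.3 -0.3] T [0.   0.04 0.01] w 85.1
toolx [ 2.e-04 -0.e+00 -1.e+00] jaw -66.04 j [ 0.62  0.46 -0.15  1.95  0.1   0.74 -0.75]
shift tool mm [-0.4  0.4  0.8]
rotvec tool [ 0.      0.0001 -0.0001]
```

View pics/b_s.png

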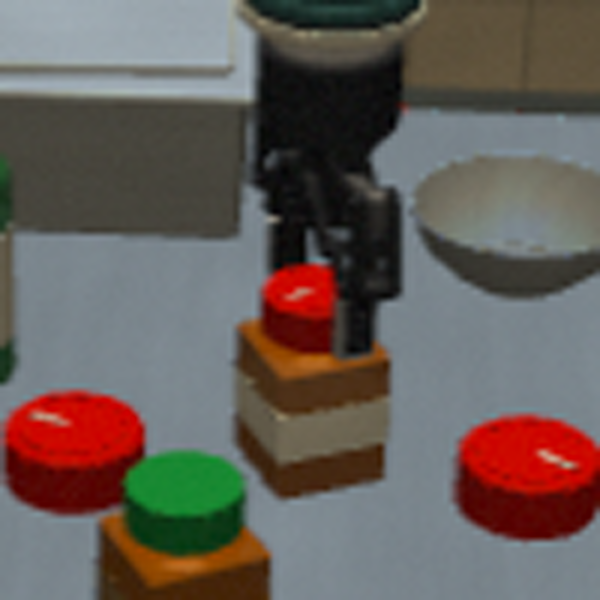

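Run:
```python
from h import *
for z in (75,80,85,90,95,100): print(z,[( (proj("side",[456.8-.407*d,-280.5+.914*d,z])[0]-[230,100])*6).round() for d in(43,57)])
```

```text
75 [array([345., 386.]), array([355., 399.])]
80 [array([345., 378.]), array([356., 391.])]
85 [array([346., 370.]), array([356., 383.])]
90 [array([346., 362.]), array([357., 374.])]
95 [array([347., 353.]), array([357., 366.])]
100 [array([347., 345.]), array([358., 358.])]
```

```bash
python3 -m handwheel '[[0,0,0.0006,0,0,0,0.5],[0,0,0,0,0,0,0.6],[0,0,0,0,0,0,0.7],[0,0,0,0,0,0,0.8],[0,0,0,0,0,0,0.9],[0,0,0,0,0,0,1],[0,0,0,0,0,0,1],[0,0,0,0,0,0,1]]' 110
python3 - <<'E'
from h import *
go([457.5,-281,82])
s=cams.read_camera("side")
cv2.imwrite("pics/c_s.png",cv2.resize(s[100:200,230:330],None,fx=6,fy=6,interpolation=cv2.INTER_CUBIC)[...,::-1])
E
```

```text
time: 3.55
position: [457.4, -282.0, 82.2]
tcp_rot: [0.896, 1.377, -0.896]
ft_force: [-1.0, -1.7, 8.5]
grip_width: 55.9
t 3.55 pos [ 457.4 -282.    82.2] F [-1.  -1.7  8.5] T [-0.19  0.2   0.  ] w 55.9
toolx [ 0.0013 -0.0011 -1.    ] jaw -66.08 j [ 0.62  0.46 -0.15  1.95  0.1   0.74 -0.74]
shift tool mm [ 0.2  0.5 -0.9]
rotvec tool [ 0.      0.0015 -0.0007]
```

View pics/c_s.png

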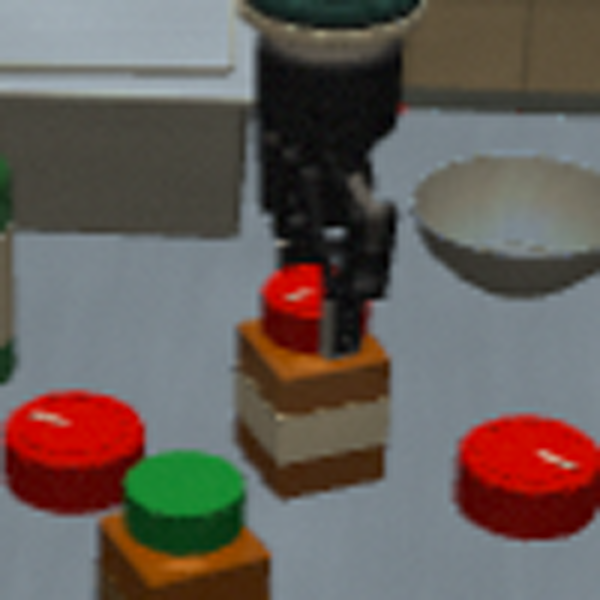

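```bash
python3 -m handwheel '[[-0.005,0,0,0,0,0,1],[-0.02,0,0,0,0,0,1],[-0.03,0,0,0,0,0,1],[-0.035,0,0,0,0,0,1],[-0.035,0,0,0,0,0,1],[-0.02,0,0,0,0,0,1],[-0.01,0,0,0,0,0,1],[0,0,0,0,0,0,1],[0,0,0,0,0,0,1]]'
python3 - <<'E'
from h import *
go([580.4,133.1,237],-66-33.7)
s=cams.read_camera("side")
cv2.imwrite("pics/d_s.png",cv2.resize(s[20:200,200:360],None,fx=3.3,fy=3.3,interpolation=cv2.INTER_CUBIC)[...,::-1])
E
```

```text
time: 4.35
position: [456.4, -281.0, 235.4]
tcp_rot: [0.896, 1.38, -0.896]
ft_force: [-0.6, 0.4, -6.4]
grip_width: 55.5
t 4.35 pos [ 456.4 -281.   235.4] F [-0.6  0.4 -6.4] T [0.07 0.05 0.  ] w 55.5
toolx [-1.1e-03  6.0e-04 -1.0e+00] jaw -66.06 j [ 0.64  0.26 -0.17  1.83  0.05  1.06 -0.7 ]
shift tool mm [  -1.5  281.3 -328.2]
rotvec tool [ 0.5871 -0.0008  0.0011]
```

View pics/d_s.png

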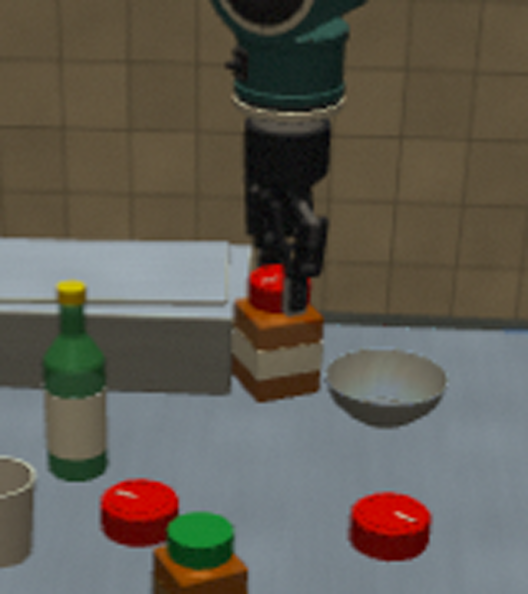

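```bash
python3 -m handwheel '[[0,0.015,-0.0175,0,0,0,1],[0,0.0242,-0.0282,0,0,0,1],[0,0.0242,-0.0282,0,0,0,1],[0,0.0242,-0.0282,0,0,0,1],[0,0.0242,-0.0282,0,0,0,1],[0,0.0242,-0.0282,0,0,0,1],[0,0.0242,-0.0282,0,0,0,1],[0,0.0242,-0.0282,0,0,0,1],[0,0.0242,-0.0282,0,0,0,1],[0,0.0242,-0.0282,0,0,0,1],[0,0.0242,-0.0282,0,0,0,1],[0,0.024,-0.028,0,0,0,1]]'
python3 -m handwheel '[[0,0,0,0.09,0,0,1],[0,0,0,0.1,0,0,1],[0,0,0,0.1,0,0,1],[0,0,0,0.1,0,0,1],[0,0,0,0.1,0,0,1],[0,0,0,0.097,0,0,1],[0,0,0,0,0,0,1],[0,0,0,0,0,0,1]]'
python3 - <<'E'
from h import *
go([580.4,133.1,200],-66-33.7)
E
```

```text
time: 5.4
position: [580.3, 133.7, 234.3]
tcp_rot: [0.895, 1.381, -0.898]
ft_force: [0.1, -0.2, -6.0]
grip_width: 55.4
time: 6.07
position: [580.3, 132.1, 234.9]
tcp_rot: [1.329, 1.127, -1.332]
ft_force: [0.5, -0.7, -4.9]
grip_width: 54.9
t 6.07 pos [580.3 132.1 234.9] F [ 0.5 -0.7 -4.9] T [-0.02  0.01  0.01] w 54.9
toolx [-2.4e-03 -4.0e-04 -1.0e+00] jaw -99.5 j [-0.06  0.38 -0.28  1.68  0.11  1.11 -2.11]
shift tool mm [34.9  0.  -1.1]
rotvec tool [0.0035 0.0008 0.0023]
```

```bash
python3 -m handwheel '[[0.015,0,-0.001,0,0,0,1],[0.025,0,0,0,0,0,1],[0.025,0,0,0,0,0,1],[0.015,0,0,0,0,0,1],[0.009,0,0,0,0,0.002,1],[0.0,0,0,0,0,0,1],[0,0,0,0,0,0,1]]'
python3 - <<'E'
from h import *
go([580.4,133.1,140],-66-33.7)
t=cams.read_camera("top");s=cams.read_camera("side")
cv2.imwrite("pics/e_t.png",cv2.resize(t[130:230,110:250],None,fx=5.5,fy=5.5,interpolation=cv2.INTER_CUBIC)[...,::-1])
cv2.imwrite("pics/e_s.png",cv2.resize(s[170:320,180:300],None,fx=4,fy=4,interpolation=cv2.INTER_CUBIC)[...,::-1])
E
```

```text
time: 6.65
position: [581.1, 133.1, 147.5]
tcp_rot: [1.332, 1.124, -1.331]
ft_force: [0.9, 0.2, -4.3]
grip_width: 55.6
t 6.65 pos [581.1 133.1 147.5] F [ 0.9  0.2 -4.3] T [ 0.06  0.05 -0.01] w 55.6
toolx [ 1.4e-03 -2.0e-04 -1.0e+00] jaw -99.61 j [-0.07  0.47 -0.27  1.76  0.15  0.93 -2.14]
shift tool mm [ 7.5 -0.7  0.1]
rotvec tool [ 0.0016 -0.0001 -0.0014]
```

View pics/e_t.png

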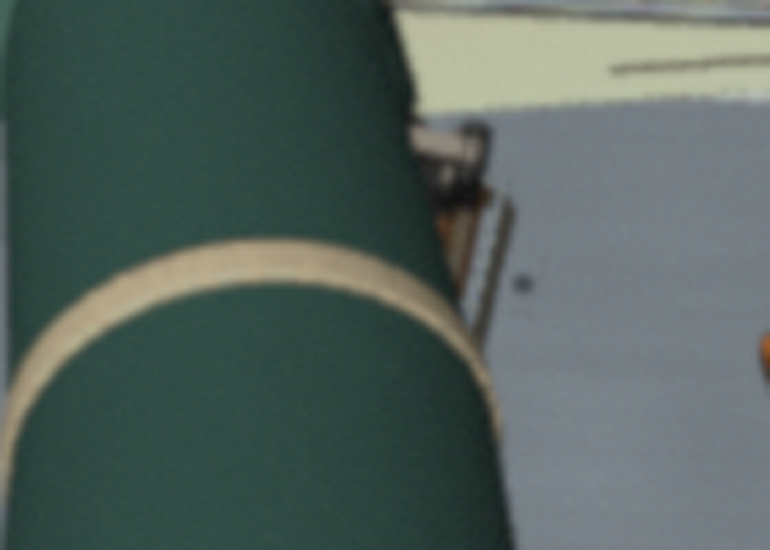

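View pics/e_s.png

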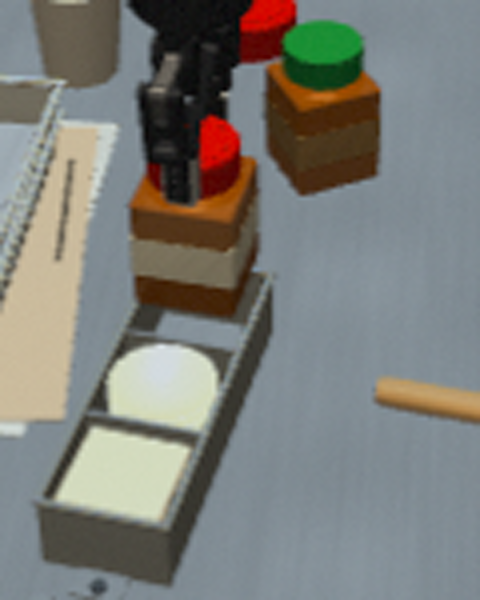

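```bash
cat > m2.py <<'E'
from fit import *
s=cams.read_camera("side")
big=lambda o,sz,f,n:cv2.imwrite(n,cv2.resize(s[o[1]:o[1]+sz[1],o[0]:o[0]+sz[0]],None,fx=f,fy=f,interpolation=cv2.INTER_CUBIC)[...,::-1])
S=lambda c:up(c,4,(180,170))
pts=[((132,205),80,0),((238,218),80,3),((258,160),80,2),((137,302),4,0),((237,316),4,3),((257,272),4,2)]
f=lambda p:np.concatenate([proj("side",box([p[0],p[1],p[3]],33,33,p[2]+z)[i])[0]-S(c) for c,z,i in pts])
r=least_squares(f,[581,133,65,-.17]);print(r.x,np.degrees(r.x[3]),np.round(r.fun.reshape(-1,2),1).tolist())
j=r.x;q=[581.1,133.1,-.168]
draw("side",s,[box(q,33,33,65.5+80),box(q,33,33,69.5),box([594,208.4,-.169],39,114,50),box([581.2,134.5,-.169],36,36,50)],(180,170),(120,150),4,"pics/f_s.png")
E
python3 m2.py
```

```text
[ 5.83462599e+02  1.11806702e+02  4.72509398e+01 -1.50245614e-01] -8.608439550318586 [[-0.3, 1.1], [-0.9, 1.6], [0.6, 0.5], [-0.2, 0.3], [-0.2, 0.7], [1.0, -4.4]]
```

View pics/f_s.png

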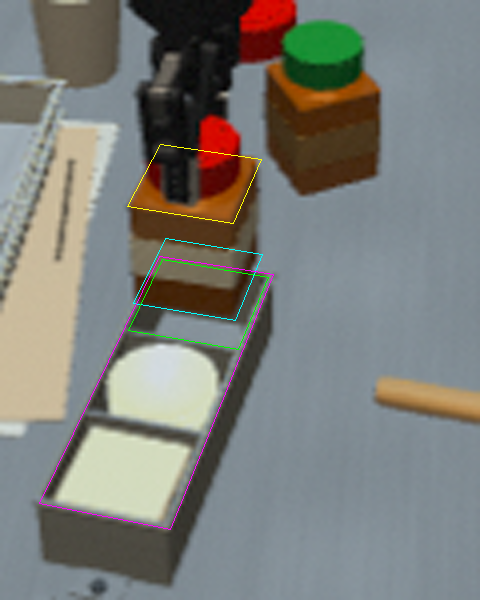

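Run:
```python
from fit import *
s=cams.read_camera("side")
big=cv2.resize(s[200:265,205:260],None,fx=9,fy=9,interpolation=cv2.INTER_CUBIC)[...,::-1]
cv2.imwrite("pics/g_s.png",big)
for k,a in enumerate((-9.6,-6,-13)):
    q=[581.1,133.1,np.radians(a)]
    print(a,[((proj("side",p)-[205,200]+.5)*9-.5).round().tolist() for p in(box(q,33,33,145.5),box(q,33,33,69.5))])
```

```text
-9.6 [[[62.0, 195.0], [136.0, 55.0], [364.0, 89.0], [300.0, 233.0]], [[76.0, 411.0], [146.0, 267.0], [366.0, 303.0], [304.0, 450.0]]]
-6 [[[68.0, 201.0], [127.0, 58.0], [358.0, 84.0], [310.0, 229.0]], [[81.0, 417.0], [137.0, 271.0], [360.0, 297.0], [314.0, 446.0]]]
-13 [[[58.0, 190.0], [145.0, 52.0], [369.0, 95.0], [291.0, 236.0]], [[71.0, 406.0], [154.0, 264.0], [370.0, 308.0], [296.0, 453.0]]]
```

View pics/g_s.png

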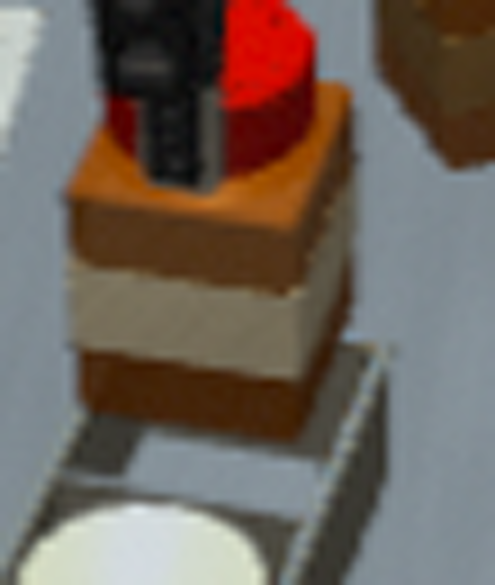

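```bash
python3 -m handwheel '[[0.005,0.0002,-0.001,0.033,0,-0.0014,1],[0.006,0,0,0,0,0,1],[0,0,0,0,0,0,1],[0.006,0,0,0,0,0,1],[0,0,0,0,0,0,1]]'
python3 - <<'E'
from h import *
go([581.2,134,120],-101.5)
E
```

```text
time: 7.27
position: [581.1, 133.8, 129.7]
tcp_rot: [1.356, 1.107, -1.356]
ft_force: [-1.1, 1.1, -6.7]
grip_width: 55.6
t 7.27 pos [581.1 133.8 129.7] F [-1.1  1.1 -6.7] T [-0.01  0.05 -0.02] w 55.6
toolx [-3.e-04 -3.e-04 -1.e+00] jaw -101.54 j [-0.08  0.49 -0.26  1.77  0.15  0.9  -2.18]
shift tool mm [ 9.7  0.1 -0.2]
rotvec tool [-0.0007  0.0003  0.0003]
```

```bash
python3 -m handwheel '[[0.004,0,0,0,0,0,1],[0.004,0,0,0,0,0,1],[0,0,0,0,0,0,1]]'
python3 - <<'E'
from fit import *
go([581.2,134,110],-101.5)
s=cams.read_camera("side")
cv2.imwrite("pics/i_s.png",cv2.resize(s[200:265,205:260],None,fx=9,fy=9,interpolation=cv2.INTER_CUBIC)[...,::-1])
E
```

```text
time: 7.52
position: [581.0, 133.9, 121.6]
tcp_rot: [1.356, 1.107, -1.357]
ft_force: [-0.2, -0.1, -5.0]
grip_width: 55.7
t 7.52 pos [581.  133.9 121.6] F [-0.2 -0.1 -5. ] T [ 0.01  0.02 -0.05] w 55.7
toolx [-5.e-04 -2.e-04 -1.e+00] jaw -101.58 j [-0.08  0.5  -0.26  1.77  0.16  0.89 -2.18]
shift tool mm [11.6  0.1 -0.1]
rotvec tool [-0.0013  0.0003  0.0004]
```

View pics/i_s.png

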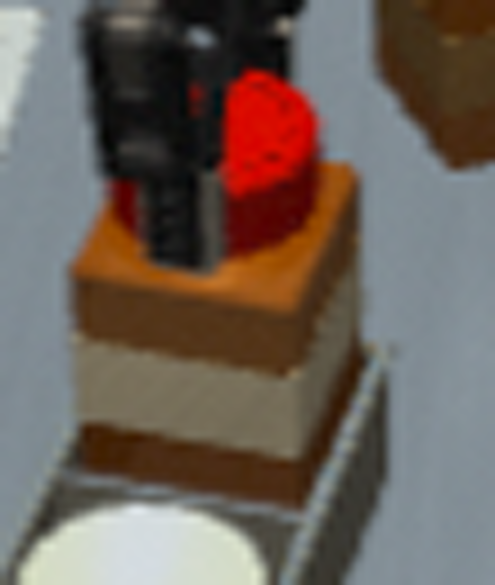

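```bash
python3 -m handwheel '[[0.006,0,0,0,0,0,1],[0.006,0,0,0,0,0,1],[0.006,0,0,0,0,0,1],[0,0,0,0,0,0,1]]'
python3 -c "
from fit import *
go([581.2,134,110],-101.5)"
```

```text
time: 7.9
position: [580.7, 133.9, 102.9]
tcp_rot: [1.356, 1.107, -1.358]
ft_force: [0.6, -0.5, -6.0]
grip_width: 55.6
t 7.9 pos [580.7 133.9 102.9] F [ 0.6 -0.5 -6. ] T [ 0.11  0.04 -0.02] w 55.6
toolx [-1.3e-03 -4.0e-04 -1.0e+00] jaw -101.58 j [-0.09  0.53 -0.25  1.78  0.17  0.85 -2.19]
shift tool mm [-7.1  0.4 -0.2]
rotvec tool [-0.0013  0.0006  0.0012]
```

```bash
python3 -m handwheel '[[0.005,0,0,0,0,0.001,1],[0.005,0,0,0,0,0,1],[0.003,0,0,0,0,0,1],[0,0,0,0,0,0,1]]'
python3 -c "
from fit import *
go(None)"
python3 -m handwheel '[[0.002,0,0,0,0,0,1],[0.002,0,0,0,0,0,1],[0,0,0,0,0,0,1]]'
python3 -c "
from fit import *
go(None)"
```

```text
time: 8.23
position: [581.1, 133.9, 90.6]
tcp_rot: [1.356, 1.106, -1.356]
ft_force: [1.0, -0.6, -6.6]
grip_width: 55.6
t 8.23 pos [581.1 133.9  90.6] F [ 1.  -0.6 -6.6] T [ 0.04  0.04 -0.04] w 55.6
toolx [ 4.e-04 -5.e-04 -1.e+00] jaw -101.58 j [-0.09  0.54 -0.25  1.79  0.17  0.83 -2.19]
time: 8.48
position: [581.4, 134.0, 87.2]
tcp_rot: [1.357, 1.106, -1.356]
ft_force: [-0.6, 0.0, -4.4]
grip_width: 55.8
t 8.48 pos [581.4 134.   87.2] F [-0.6  0.  -4.4] T [-0.01  0.03 -0.05] w 55.8
toolx [ 1.3e-03 -3.0e-04 -1.0e+00] jaw -101.59 j [-0.09  0.55 -0.24  1.79  0.17  0.82 -2.19]
```

```bash
python3 -m handwheel '[[0.001,0,0,0,0,0,1],[0.001,0,0,0,0,0,1],[0,0,0,0,0,0,1]]'
python3 -m handwheel '[[0.001,0,0,0,0,0,1],[0,0,0,0,0,0,1]]'
python3 -c "
from fit import *
go(None)"
```

```text
time: 8.73
position: [581.7, 134.0, 85.6]
tcp_rot: [1.358, 1.105, -1.355]
ft_force: [1.1, 0.0, -4.3]
grip_width: 55.7
time: 8.9
position: [582.0, 133.9, 85.3]
tcp_rot: [1.358, 1.104, -1.355]
ft_force: [-2.1, -2.0, 7.0]
grip_width: 55.5
t 8.9 pos [582.  133.9  85.3] F [-2.1 -2.   7. ] T [-0.33  0.65  0.03] w 55.5
toolx [ 2.7e-03 -3.0e-04 -1.0e+00] jaw -101.6 j [-0.09  0.55 -0.24  1.79  0.18  0.82 -2.19]
```

```bash
python3 -m handwheel '[[0,0,0,-0.06,0,0,1],[0,0,0,-0.1,0,0,1],[-0.0001,0,0,-0.1,0,0,1],[-0.0001,0,0,-0.1,0,0,1]]' 120
python3 -c "
from fit import *
go(None)"
```

```text
time: 9.23
position: [582.0, 134.2, 85.6]
tcp_rot: [1.09, 1.279, -1.087]
ft_force: [-2.9, -0.8, 7.9]
grip_width: 55.6
t 9.23 pos [582.  134.2  85.6] F [-2.9 -0.8  7.9] T [ 0.05  0.63 -0.42] w 55.6
toolx [ 2.9e-03  1.0e-04 -1.0e+00] jaw -80.7 j [-0.03  0.56 -0.33  1.79  0.24  0.83 -1.88]
```

```bash
python3 -m handwheel '[[-0.00015,0,0,-0.1,0,0,1],[-0.00015,0,0,-0.1,0,0,1],[-0.00015,0,0,-0.1,0,0,1]]'
python3 -c "
from fit import *
go(None)
s=cams.read_camera('side')
cv2.imwrite('pics/k_s.png',cv2.resize(s[200:265,205:260],None,fx=9,fy=9,interpolation=cv2.INTER_CUBIC)[...,::-1])"
```

```text
time: 9.48
position: [582.1, 133.9, 86.0]
tcp_rot: [0.863, 1.39, -0.861]
ft_force: [-1.1, -2.4, 7.3]
grip_width: 55.5
t 9.48 pos [582.1 133.9  86. ] F [-1.1 -2.4  7.3] T [-0.23  0.57 -0.42] w 55.5
toolx [ 2.9e-03 -2.0e-04 -1.0e+00] jaw -63.53 j [ 0.03  0.57 -0.4   1.79  0.29  0.84 -1.62]
```

View pics/k_s.png

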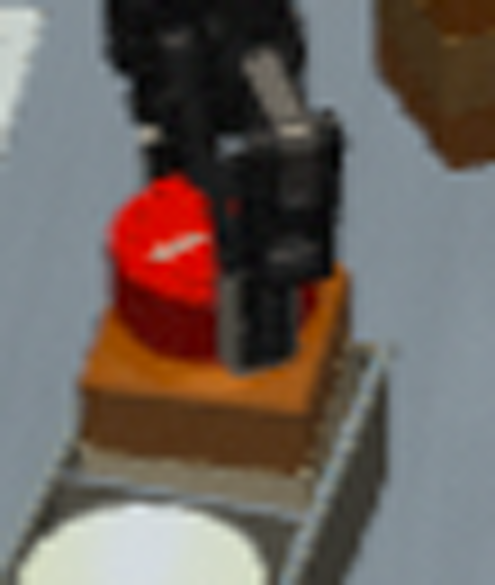

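```bash
for i in 1; do python3 -m handwheel '[[-0.00015,0,0,-0.1,0,0,1],[-0.00015,0,0,-0.1,0,0,1]]'; done
python3 -c "
from fit import *
go(None)"
python3 -m handwheel '[[-0.0001,0,0,-0.05,0,0,1]]'
python3 -c "
from fit import *
go(None)"
```

```text
time: 9.7
position: [582.2, 133.8, 86.4]
tcp_rot: [0.71, 1.449, -0.709]
ft_force: [-0.3, -3.2, 7.3]
grip_width: 55.5
t 9.7 pos [582.2 133.8  86.4] F [-0.3 -3.2  7.3] T [-0.29  0.46 -0.3 ] w 55.5
toolx [ 3.2e-03 -3.0e-04 -1.0e+00] jaw -52.11 j [ 0.06  0.58 -0.45  1.79  0.32  0.85 -1.45]
time: 9.78
position: [582.2, 133.9, 86.5]
tcp_rot: [0.671, 1.462, -0.669]
ft_force: [0.5, -1.1, 5.7]
grip_width: 55.3
t 9.78 pos [582.2 133.9  86.5] F [ 0.5 -1.1  5.7] T [-0.15  0.19 -0.15] w 55.3
toolx [ 3.2e-03 -1.0e-04 -1.0e+00] jaw -49.15 j [ 0.07  0.58 -0.46  1.79  0.33  0.85 -1.4 ]
```

```bash
python3 -m handwheel '[[-0.0001,0,0,-0.05,0,0,1]]'
python3 -c "
from fit import *
go(None)"
```

```text
time: 9.87
position: [582.3, 134.0, 86.5]
tcp_rot: [0.634, 1.473, -0.632]
ft_force: [0.9, -0.6, 1.6]
grip_width: 55.2
t 9.87 pos [582.3 134.   86.5] F [ 0.9 -0.6  1.6] T [-0.06 -0.11  0.  ] w 55.2
toolx [ 3.4e-03  1.0e-04 -1.0e+00] jaw -46.44 j [ 0.08  0.58 -0.47  1.79  0.34  0.85 -1.36]
```

```bash
python3 -m handwheel '[[-0.0003,0,0,-0.01,0,0,1],[-0.0003,0,0,0,0,0,1]]'
python3 -c "
from fit import *
go(None)"
```

```text
time: 10.03
position: [581.8, 134.0, 86.5]
tcp_rot: [0.629, 1.476, -0.627]
ft_force: [1.7, -0.5, -0.7]
grip_width: 55.3
t 10.03 pos [581.8 134.   86.5] F [ 1.7 -0.5 -0.7] T [-0.   -0.29  0.03] w 55.3
toolx [ 0.0023  0.     -1.    ] jaw -46.06 j [ 0.08  0.58 -0.47  1.79  0.34  0.85 -1.36]
```

```bash
python3 -m handwheel '[[-0.001,0,0,0,0,-0.001,1],[-0.001,0,0,0,0,-0.001,1],[0,0,0,0,0,0,1]]'
python3 -c "
from fit import *
go(None)"
```

```text
time: 10.28
position: [581.4, 134.0, 88.3]
tcp_rot: [0.627, 1.477, -0.63]
ft_force: [0.8, -1.2, 0.6]
grip_width: 55.3
t 10.28 pos [581.4 134.   88.3] F [ 0.8 -1.2  0.6] T [-0.35 -0.01 -0.01] w 55.3
toolx [-1.0e-04 -1.9e-03 -1.0e+00] jaw -46.05 j [ 0.08  0.58 -0.47  1.78  0.34  0.86 -1.36]
```

```bash
python3 -m handwheel '[[-0.003,0,0,0,0.002,0.001,1],[-0.004,0,0,0,0,0,1],[-0.004,0,0,0,0,0,1],[0,0,0,0,0,0,1]]'
python3 -c "
from fit import *
go([581.6,134,123.3])
s=cams.read_camera('side')
cv2.imwrite('pics/l_s.png',cv2.resize(s[190:265,200:260],None,fx=8,fy=8,interpolation=cv2.INTER_CUBIC)[...,::-1])"
```

```text
time: 10.62
position: [581.9, 134.2, 100.3]
tcp_rot: [0.628, 1.478, -0.627]
ft_force: [1.1, -0.7, -0.1]
grip_width: 55.2
t 10.62 pos [581.9 134.2 100.3] F [ 1.1 -0.7 -0.1] T [-0.1  -0.08 -0.01] w 55.2
toolx [ 6.e-04  8.e-04 -1.e+00] jaw -46.01 j [ 0.09  0.57 -0.48  1.78  0.33  0.88 -1.35]
shift tool mm [-23.   -0.3  -0. ]
rotvec tool [-0.     -0.0002 -0.001 ]
```

View pics/l_s.png

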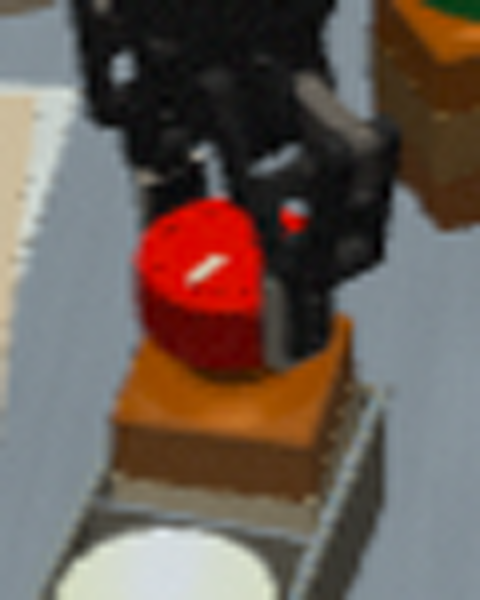

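```bash
python3 -m handwheel '[[-0.005,0,0,0,0,0,1],[-0.005,0,0,0,0,0,1],[-0.005,0,0,0,0,0,1],[-0.005,0,0,0,0,0,1],[-0.003,0,0,0,0,-0.001,1],[0,0,0,0,0,0,1],[0,0,0,0,0,0,1]]'
python3 -c "
from fit import *
go([581.6,134,123.3])
s=cams.read_camera('side');t=cams.read_camera('top')
cv2.imwrite('pics/n_s.png',cv2.resize(s[180:265,195:265],None,fx=7,fy=7,interpolation=cv2.INTER_CUBIC)[...,::-1])
cv2.imwrite('pics/n_full.png',np.vstack([s,t])[...,::-1][:, :, :] if 0 else s[...,::-1])"
```

```text
time: 11.25
position: [581.5, 134.0, 122.4]
tcp_rot: [0.627, 1.479, -0.628]
ft_force: [-0.4, 0.5, -0.9]
grip_width: 55.6
t 11.25 pos [581.5 134.  122.4] F [-0.4  0.5 -0.9] T [-0.01 -0.02 -0.01] w 55.6
toolx [-1.e-03 -2.e-04 -1.e+00] jaw -46.01 j [ 0.1   0.54 -0.49  1.76  0.31  0.92 -1.33]
shift tool mm [-0.9  0.   0.1]
rotvec tool [ 0.     -0.0006  0.0009]
```

View pics/n_s.png

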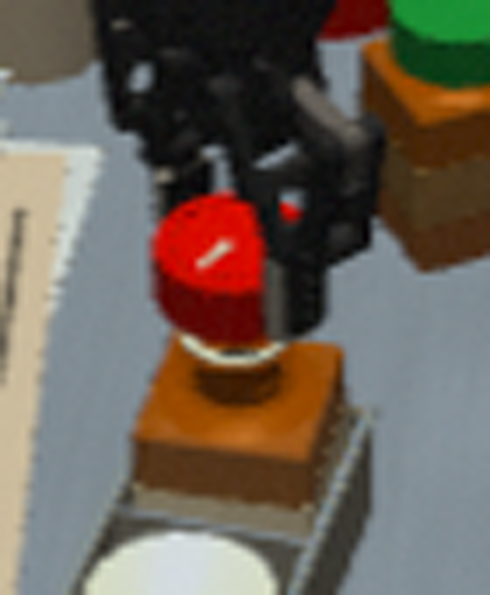

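View pics/n_full.png

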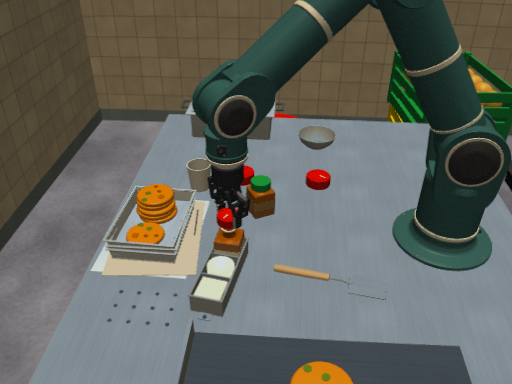

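```bash
python3 -c "
from fit import *
s=cams.read_camera('side')
q=[581.5,134,np.radians(-8)]
circ=lambda r,z:np.array([[581.5+r*np.cos(a),134+r*np.sin(a),z] for a in np.linspace(0,6.28,40)])
draw('side',s,[box(q,33,33,83),circ(21,107),circ(29,126),circ(29,150)],(195,180),(70,85),7,'pics/o_s.png')"
```

```text
(no output)
```

View pics/o_s.png

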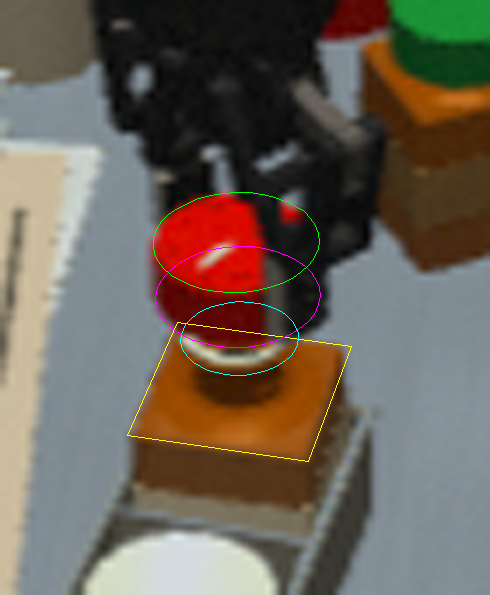

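```bash
python3 -m handwheel '[[-0.001,0,0,0,0,0.001,1],[0,0,0,0,0,0,1],[0,0,0,0,0,0,1]]'
python3 -c "
from fit import *
go([581.6,134,123.3])
print(ctrl.job_done())"
```

```text
time: 11.65
position: [581.5, 134.0, 123.2]
tcp_rot: [0.628, 1.479, -0.627]
ft_force: [-0.0, 0.3, 0.2]
grip_width: 55.6
t 11.65 pos [581.5 134.  123.2] F [-0.   0.3  0.2] T [ 0.03 -0.01  0.03] w 55.6
toolx [-6.e-04  6.e-04 -1.e+00] jaw -46.01 j [ 0.1   0.54 -0.49  1.76  0.31  0.92 -1.33]
shift tool mm [-0.1  0.1  0.1]
rotvec tool [ 0.     -0.0008  0.0001]
the job is handed in; nothing more can be done
None
```

The job is handed in. The jar stands fully home in the empty well, and the gripper holds its lid level about 20 mm above the open mouth. It took 11.65 s of the 42 s allowed.

**What I did**
- I carried the jar by its lid over the green jar and turned it about 35° to square it with the rack.
- I lowered it into the well. It bottomed at tool height 85.3 mm, against the 85.2 mm I expected for fully home.
- I turned the lid about 55° anticlockwise until the resisting torque dropped from 0.42 N m to zero, then lifted it straight up.

**Last checks**
- **Lid free:** the first 2 mm of lift met no pull, and wrist force at the end is about zero.
- **Lid angle:** I did not measure it against the jar. The turn plus the starting offset puts it somewhere around 50 to 67°, inside the 45 to 135° asked for.
- **Jar seated:** in the last side picture the jar is still down in its well with its mouth open under the lid.

**Small disagreements**
- The two cameras differed by about 3 to 5 mm on the jar and rack positions. I relied on the side view for lining up with the well.
- The rim looked about 3 mm higher in the last picture than I predicted. The jar's shoulder showed no sign of the jar having risen.
- The gripper read 55.6 mm on the 58 mm lid.

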